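# Check the travel of a bicycle brake lever

## Task

Check the bike brake: with the outside of the fingers, press the red brake lever towards the handlebar as far as it will go, firmly but without forcing it, and keep it against its stop for two seconds to show that it stops short of the bar. Then ease it back out under control, without letting it snap, until it rests fully out by itself, and take the hand clear. Do not grip the lever, touch the handlebar or disturb the things standing around it.

Things in the scene. Friction and masses are not known exactly. Their poses are not given: they have to be found in the camera images.
- handlebar: Folding-bike handlebar in a stand bolted to the desk. Origin: underside centre of the base plate (150 x 130 x 14 mm) on the desk; z up. Level bar along y, 480 mm long, 22 mm thick, axis 160 mm up; rubber grips 30 mm thick (lever side: y -125 to -240 mm). Stem block 46 mm at the middle; brass bell at y +70 mm, top 191 mm up. The lever is on its -x side, roughly facing the robot.
- brake_perch: Black clamp of the brake lever, fixed round the bar on its -y half between stem and grip. Origin on the bar's axis, 160 mm above the desk; axes parallel to the handlebar's: x from the lever towards the bar, y along the bar, z up. It carries the lever's upright hinge pin at (-32, 0) mm from its origin, top 15 mm above the bar's axis.
- lever_pad (a point): Where to press: outer face of the red lever, a level round rod 14 mm thick, middle 160 mm above the desk. Turns with the lever: x through the lever to the bar, -y to its tip, z up; parallel to the perch's when out. Straight from 25 mm on the pin side to an 18 mm ball 27 mm tipward. Pin at (57, 90, 0) mm. 89 mm from the bar's axis when out, 50 at the stop; lever then clears the grip by 8 to 22 mm.
- brake_lever (a joint): Angle of the red brake lever about its upright pin, rad: 0 = fully out (at rest), growing as it is pressed towards the bar; firm stop at 0.40. A spring returns it: pressed at lever_pad it takes about 3 N to start and 5 to 7 N to reach the stop; smooth enamel, so a finger slides along it; at the stop the force climbs steeply. Let go, it snaps back.
- mug: Blue mug, 76 mm wide without handle, 85 mm tall, loose; origin centre of its underside, z up. Leave alone.
- paint: White paint bottle with red cap, 42 mm wide, 90 mm tall, loose; origin centre of its underside, z up. Leave alone.
- jar: Amber glass jar with black lid, 54 mm wide, 70 mm tall, loose; origin centre of its underside, z up. Leave alone.
- screwdriver: Screwdriver lying on the desk along its x axis (handle to -x), under 40 mm tall, loose. Leave alone.

How it is judged:
On the way, in this order (a step that is already met when the one before it is completed fails the run):
1. the lever is pressed fully in against its stop by the fingers and kept there (1.5 s counts) (value of joint brake_lever above 0.37 rad and contact force between the fingers and brake_lever above 2 N), for 1.5 s.
2. the lever is back fully out (value of joint brake_lever below 0.03 rad), for 0.2 s.
At the end, for the whole second after the job is handed in: The lever rests fully out (within 0.03 rad) after having been kept at its stop, and mug, paint bottle, jar and screwdriver stand within 15 mm of where they were, upright (value of joint brake_lever between -0.03 and 0.03 rad and distance of each of mug, paint, jar, screwdriver from where it was at the start of the episode below 0.015 m and angle between each of mug, paint, jar's own z axis and vertical below 0.15 rad); the robot touches nothing.
It fails at once if the lever is forced (more than 50 N) (contact force between anything else and brake_lever above 50 N).
It fails at once if the lever snaps back (faster than 3 rad/s outwards) (velocity of joint brake_lever below -3 rad/s).
It fails at once if the lever is pinched or pulled rather than pressed from its outer side with the outside of the fingers (contact force between the fingers and brake_lever above 1 N and x of the grasp point in the frame of lever_pad above 0.004 m).
It fails at once if the handlebar or its stand is touched (contact force between any of the fingers, the arm and handlebar above 1 N).
It fails at once if a bystander is moved, lifted or tipped (distance of any of mug, paint, jar, screwdriver from where it was at the start of the episode above 0.02 m or angle between any of mug, paint, jar's own z axis and vertical above 0.3 rad).
It also fails if it takes over 45 s, if anything falls off the work surface, if the arm or the gripper's body presses on something with over 40 N, if the wrist force passes 120 N, or if a joint passes its speed limit or range.

## Robot

A 6-joint arm with a two-finger parallel gripper is mounted at the origin on the work surface. World frame = base frame: x ahead of the robot, y to its left, z up, the work surface at z = 0. Lengths are in m, angles in rad, forces in N, time in s.
With the tool pointing down it reaches from about 0.275 to 0.875 m from the base axis. Payload 12.5 kg.
Tool frame: the origin (TCP) lies on the centre line of the jaws, within the pads' length; the fingertips stand r.finger_overhang ahead of it and the grasp point (between the pads) lies 3 mm ahead of it (r.finger_overhang is the distance from the TCP to the fingertips, in m); z points along the fingers, y is the line along which they close (so a half turn about z gives the same grasp; the last joint's range is limited). The gripper opens to 85 mm and grips with 20 to 120 N. Pads are 22 mm wide; open, the fingers measure 114 mm over their backs; the gripper's body (76 mm by 85 mm) begins 54 mm behind the grasp point. The pads swing forward as they close: fully open they stand 13 mm farther back than shut.
Start: joints at [1.211, 0.351, 1.652, -0, 1.139, -0.085], TCP at [0.149, 0.529, 0.253] pointing down, gripper open.
Joint ranges: [-2.75, 2.75], [-0.79, 2.1], [0.01, 2.65], [-1.57, 4.71], [0.07, 3.14], [-2.87, 2.87]. Speed limits (rad/s): [2.22, 2.22, 2.79, 3.14, 3.14, 3.14].

## Interface

Orientations are given as a unit quaternion [x, y, z, w].
In Python, from cell import r, optics gives the robot as it stands. The module is installed in compiled form; this text tells all that it offers. Calls block until the motion is done:
- r.move_to(position, orientation): joint-space move of the TCP to a pose.
- r.move_linear(position, rot=None, vel=0.15): straight line of the TCP; rot=None keeps the orientation; vel is the mean speed in m/s.
- r.set_joints(angles): joint-space move.
- r.set_gripper(opening, squeeze=None): opening from 0.0 (shut) to 1.0 (fully open); squeeze is the grip in N (None keeps the last); returns when the fingers have stopped.
- r.sleep(seconds).
- r.inverse_kinematics(position, orientation): joint angles nearest the present ones, or None.
- optics.get_image(name): name is "scene" or "top"; returns a dict with "pixels" (384x512x3 uint8, red, green, blue), "depth" (384x512 float32, m along the optical axis (not along the pixel's ray), 0 where there is no reading), "fx", "fy", "cx", "cy" (pixels), "camera_from_world" (4x4, takes a point from world to camera coordinates). Camera axes: x right, y down, z forward; pixel columns grow to the right and rows downward; lengths in m; the calibration is good to about 2 mm. A picture is of the moment at which its call begins.
A pose or a line that the arm cannot do raises r.PlanningError and nothing moves.
- r.hand_in(): hands the job in; it is judged then, once.
Readings, each from a call of its own:
- r.current_t(): time.
- r.current_q(): joint angles.
- r.current_qvel(): joint speeds.
- r.current_effort(): joint torques, N m.
- r.current_tool_pos(): TCP position.
- r.current_ee_rot(): TCP orientation.
- r.current_contact_force(): force on the tool from outside, world axes, zero at the start.
- r.current_torque(): the same for the moment, N m.
- r.current_opening(): opening from 0.0 (shut) to 1.0 (fully open).
- r.current_finger_force(): force on a finger pad.
Only numpy, scipy, OpenCV 4.12 (cv2) and the standard library are available. Lean on these libraries where they do the work, as an engineer would, in place of code of your own. Each camera call takes 0.05 s, during which the arm holds its last target. There are 200 camera calls.

## Working session

There is one attempt and no reset: what is moved stays moved. The work goes in short steps, each a Python script; the robot and the scene stay as the last script left them, time stands still between calls to the robot, and variables do not carry over. Pictures are saved under pics/ and viewed, at most 10 in all, crops included, and the job is handed in when it is done.

```bash
mkdir -p pics; python3 - <<'E'
from cell import r, optics
import cv2,numpy as np
for n in("scene","top"):
    d=optics.get_image(n); np.savez(n+".npz",**d)
    cv2.imwrite(f"pics/{n}0.png",cv2.cvtColor(d["pixels"],cv2.COLOR_RGB2BGR))
    print(n,d["fx"],d["cx"],d["cy"],np.linalg.inv(d["camera_from_world"]).round(3).tolist())
print(r.finger_overhang,r.current_ee_rot(),r.current_t(),r.current_opening())
E
```

```text
scene 355.13539960653526 250.8700025240659 188.94946449130146 [[-0.819, 0.327, -0.471, 0.942], [0.573, 0.476, -0.667, 0.641], [0.006, -0.817, -0.577, 0.565], [0.0, 0.0, 0.0, 1.0]]
top 399.7265674791992 263.2383091034589 185.28380583732465 [[-0.007, -0.994, 0.107, 0.463], [-1.0, 0.007, -0.0, 0.124], [-0.001, -0.107, -0.994, 0.93], [0.0, 0.0, 0.0, 1.0]]
0.022 [ 1.36962888e-01  9.90576053e-01 -4.88537511e-04 -1.08825341e-04] 0.1 1.0009450615151352
```

View pics/scene0.png

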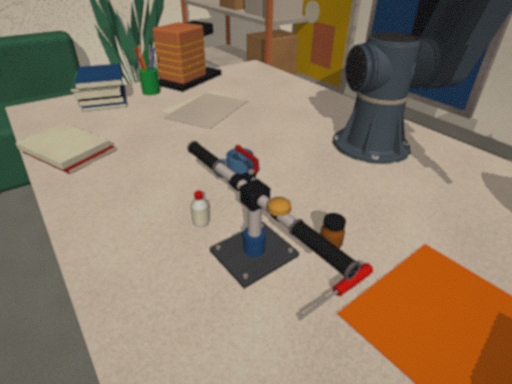

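View pics/top0.png

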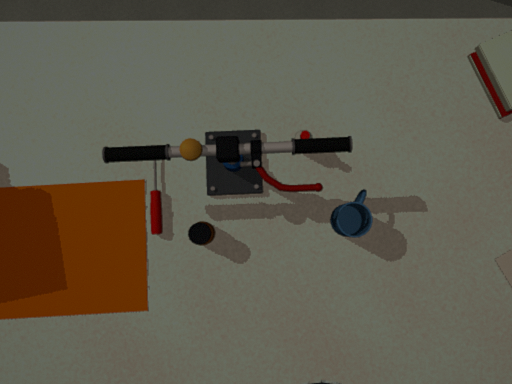

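The top view shows the red lever from about (258,165) to its ball at (319,187). The bar runs from (104,154) to (351,144), the mug is at (350,218), the jar at (201,233), the screwdriver at (156,210) and the paint bottle at (305,135). All the bystanders stay below 0.1 m, so there is free room above them. Next I'll measure the lever and the bar.

```bash
cat > m.py <<'E'
import cv2,numpy as np
def ray(d,u,v,z):
    M=np.linalg.inv(d["camera_from_world"]); p=np.stack([(u-d["cx"])/d["fx"],(v-d["cy"])/d["fy"],np.ones(len(u))])
    w=M[:3,:3]@p; return (M[:3,3:]+w*((z-M[2,3])/w[2])).T[:,:2]
def lever(d):
    im=d["pixels"].astype(int); m=(im[...,0]>60)&(im[...,0]>2.5*im[...,1])&(im[...,0]>2.5*im[...,2])
    m[:, :240]=0; m[:,330:]=0; m[:150]=0; m[210:]=0
    v,u=np.nonzero(m); return m,ray(d,u.astype(float),v.astype(float),.16)
def bar(d):
    im=d["pixels"].astype(int); m=(im.max(2)<40); m[:135]=0; m[165:]=0
    P=[]
    for a,b in((100,172),(292,355)):
        mm=m.copy(); mm[:,:a]=0; mm[:,b:]=0
        v,u=np.nonzero(mm); P.append(ray(d,u.astype(float),v.astype(float),.165))
    return P
E
python3 - <<'E'
from m import *
d=dict(np.load("top.npz")); L,P=bar(d); print("grips",L.mean(0),R:=P.mean(0),L[:,1].max(),P[:,1].min())
def fit(p):
    vx,vy,x,y=cv2.fitLine(p.astype(np.float32),cv2.DIST_HUBER,0,.01,.01).ravel(); return np.array([x,y]),np.array([vx,vy])*-np.sign(vy)
print("bar",fit(np.vstack([L,P])))
ax=L.mean(0)-R; ax/=np.linalg.norm(ax); ex=np.array([ax[1],-ax[0]]); print("y axis",ax,"x axis",ex)
m,q=lever(d); s=(q-R)@ax; t=(q-R)@ex
for a in np.arange(s.min(),s.max(),.006):
    k=(s>=a)&(s<a+.006); print(round(a-s.min(),3),k.sum(),(t[k].min()).round(4),t[k].max().round(4))
tip=s.min(); ps=tip+.009+.027
print("pad",R+ax*ps-.089*ex,R)
e=d["depth"]; print("depth on lever z", np.median(e[185:190,295:300]))
E
```

```text
grips [0.61048047 0.37167496] [0.62416379 0.00945537] 0.4342150846074958 -0.04595626366812268
bar (array([0.6169708 , 0.19986625], dtype=float32), array([ 0.03764832, -0.99929106], dtype=float32))
y axis [-0.03774937  0.99928724] x axis [0.99928724 0.03774937]
0.0 19 -0.0855 -0.0737
0.006 18 -0.0854 -0.0755
0.012 12 -0.0831 -0.0771
0.018 13 -0.0846 -0.0768
0.024 15 -0.0845 -0.0766
0.03 15 -0.0843 -0.0763
0.036 15 -0.084 -0.076
0.042 15 -0.0837 -0.0758
0.048 15 -0.0835 -0.0755
0.054 16 -0.0832 -0.0752
0.06 16 -0.083 -0.0749
0.066 17 -0.0827 -0.0747
0.072 15 -0.0824 -0.0724
0.078 18 -0.0801 -0.0683
0.084 18 -0.0779 -0.0641
0.09 19 -0.0738 -0.06
0.096 21 -0.0696 -0.0557
0.102 25 -0.0655 -0.0476
0.108 24 -0.0593 -0.0414
0.114 15 -0.0512 -0.0392
0.12 3 -0.0431 -0.0391
pad [0.53359488 0.0493063 ] [0.62416379 0.00945537]
depth on lever z 0.7672266
```

Measured: pad at about (0.534, 0.049, 0.16), bar x axis (0.999, 0.038). The tip is at s=0 and the straight section matches the description. Now I'll approach with the fingers shut, standing 35 mm off the outer side.

```bash
cat > h.py <<'E'
import numpy as np
from scipy.spatial.transform import Rotation as R
from cell import r,optics
psi=np.arctan2(.03775,.99929); Rz=lambda a:np.array([[np.cos(a),-np.sin(a)],[np.sin(a),np.cos(a)]])
pad=np.array([.5342,.0493]); pin=pad+Rz(psi)@[.057,.090]
flip=0
def pose(th,off=.011,z=.163,flip=flip):
    a=psi+th; p=pin+Rz(a)@[-.057-off,-.090]
    return [*p,z],(R.from_euler("z",a+flip*np.pi)*R.from_euler("x",np.pi)).as_quat()
def F(th=0):
    f=np.array(r.current_contact_force()); return f, f[:2]@Rz(psi+th)[:,0]
E
python3 - <<'E'
from h import *
for fl in(0,1):
    print(fl,[None if (q:=r.inverse_kinematics(*pose(t,z=z,off=o,flip=fl))) is None else np.round(q,2) for t,z,o in((0,.30,.046),(0,.163,.046),(.42,.163,.011))])
E
```

```text
0 [array([ 0.  ,  0.19,  1.74, -0.  ,  1.21,  1.54]), array([ 0.  ,  0.37,  1.89, -0.  ,  0.89,  1.54]), array([-0.03,  0.49,  1.69, -0.  ,  0.96,  1.08])]
1 [array([ 0.  ,  0.19,  1.74,  0.  ,  1.21, -1.61]), array([ 0.  ,  0.37,  1.89,  0.  ,  0.89, -1.61]), array([-0.03,  0.49,  1.69,  0.  ,  0.96, -2.06])]
```

```bash
python3 - <<'E'
from h import *
import cv2
r.set_gripper(0.0,40)
p=np.array(r.current_tool_pos()); r.move_linear([p[0],p[1],.33],vel=.2)
r.move_to(*pose(0,.046,.30))
r.move_linear(pose(0,.046)[0],vel=.15)
print(r.current_t(),r.current_opening(),r.current_tool_pos(),F())
r.sleep(.3);print(F())
ims=[optics.get_image(n)["pixels"] for n in("scene","top")]
im=np.hstack([cv2.resize(ims[0][100:300,150:400],None,fx=1.6,fy=1.6),cv2.resize(ims[1][100:260,200:400],None,fx=2,fy=2)])
cv2.imwrite("pics/near.png",im[...,::-1])
E
```

```text
4.5833 0.002827801978688337 [0.48866555 0.04763028 0.16371633] (array([ 0.57461652,  0.23817698, -0.14653893]), np.float64(0.5831980992702154))
(array([ 0.32686307,  0.90357857, -0.02005422]), np.float64(0.36074008026256216))
```

View pics/near.png

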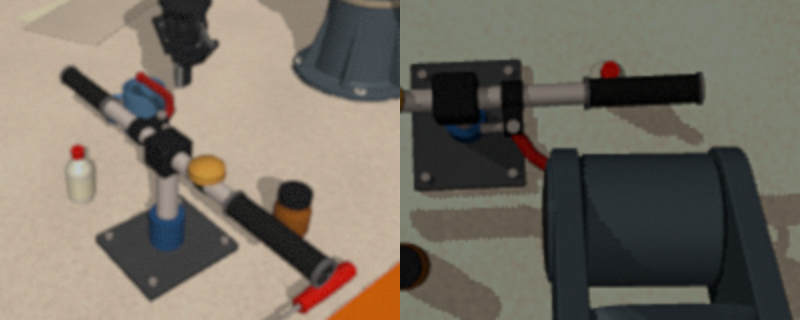

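The left crop shows the shut fingers at about (183,72), standing off the lever at (155,90). Everything looks undisturbed. Now I'll press along the lever's arc with a force check at each step, hold, and ease back.

```bash
cat > press.py <<'E'
from h import *
f0=np.mean([(r.sleep(.05),np.array(r.current_contact_force()))[1] for _ in range(6)],0)
def step(th,off=.011,vel=.03,show=True):
    p,q=pose(th,off); r.move_linear(p,q,vel=vel); r.sleep(.04)
    f=np.array(r.current_contact_force())-f0; n=-f[:2]@Rz(psi+th)[:,0]
    if show: print(round(r.current_t(),2),round(th,3),f.round(1),round(n,1))
    return n
E
python3 - <<'E'
from press import *
step(0,.020)
for off in(.014,.011): step(0,off,.02)
th=0
while th<.47:
    th+=.06 if th<.29 else .006
    n=step(th)
    if n>12: break
    if n>9 and th<.25: print("unexpected");break
print(th,r.current_tool_pos())
E
```

```text
6.34 0 [-0.4  0.8  0.1] 0.4
6.83 0 [-0.5  0.3  0.8] 0.5
7.17 0 [-0.8  0.3  0.3] 0.8
7.59 0.06 [-2.5  1.2  0.7] 2.4
8.01 0.12 [-4.2 -1.8 -0.1] 4.4
8.43 0.18 [-3.7 -2.6  0.9] 4.2
8.84 0.24 [-4.9 -3.6  1.2] 5.7
9.26 0.3 [-5.5 -4.7  0.6] 6.7
9.55 0.306 [-6.  -4.7  1.3] 7.2
9.84 0.312 [-5.1 -4.8  1.3] 6.5
10.13 0.318 [-5.9 -5.1  1.4] 7.3
10.43 0.324 [-5.4 -5.1  1.6] 6.9
10.72 0.33 [-5.8 -4.8  1.3] 7.1
11.01 0.336 [-6.1 -5.   1.1] 7.5
11.3 0.342 [-5.5 -5.3  1.3] 7.1
11.59 0.348 [-5.7 -4.9  1.1] 7.1
11.88 0.354 [-5.7 -5.7  1.2] 7.4
12.18 0.36 [-5.6 -5.   0.6] 7.1
12.47 0.366 [-5.5 -5.3  0.3] 7.1
12.76 0.372 [-5.9 -5.3  1.6] 7.5
13.05 0.378 [-5.3 -6.8  1. ] 7.6
13.34 0.384 [-5.9 -5.9  1.8] 7.7
13.63 0.39 [-5.5 -6.5  0.6] 7.7
13.93 0.396 [-5.6 -5.5  1.8] 7.3
14.22 0.402 [-6.1 -6.2  0.7] 8.1
14.51 0.408 [-8.8 -5.7  2.5] 10.4
14.8 0.414 [-11.4  -5.4   4.2] 12.6
0.4140000000000001 [0.5644896  0.03022894 0.16273423]
```

The stop shows clearly at θ≈0.405: force rises from 7.5 to 12.6 N over two steps. I'll add one small step, hold, then ease back along the same arc.

```bash
sed -i 's/^f0=.*/f0=np.array([.35,.6,0])/' press.py; python3 - <<'E'
from press import *
import cv2
step(.420)
t=r.current_t()
d=optics.get_image("scene")["pixels"]
while r.current_t()<t+2.4: r.sleep(.4); print((np.array(r.current_contact_force())-f0).round(1))
for th in np.r_[np.arange(.38,-.01,-.06),-.03]: step(th)
r.sleep(.3)
step(-.03,.046,.05)
p=r.current_tool_pos(); r.move_linear([p[0],p[1],.30],vel=.15)
r.move_linear([.38,p[1],.33],vel=.15)
r.sleep(.3); print(r.current_t(),r.current_contact_force())
e=optics.get_image("top"); np.savez("top2.npz",**e); a=e["pixels"]; s=optics.get_image("scene")["pixels"]
c=lambda x:cv2.resize(x[110:260,150:350],(400,300))
cv2.imwrite("pics/after.png",np.vstack([np.hstack([c(d),c(s)]),np.hstack([cv2.resize(a[90:270,140:380],(400,300)),cv2.resize(np.load("top.npz")["pixels"][90:270,140:380],(400,300))])])[...,::-1])
E
```

```text
15.09 0.42 [-13.7  -6.3   6.1] 15.0
[-14.9  -6.6   6.5]
[-14.1  -6.    6. ]
[-13.4  -6.6   5.5]
[-13.3  -6.3   5.9]
[-13.4  -5.1   6.9]
[-14.7  -5.4   6.1]
17.88 0.38 [-6.2 -6.7  1. ] 8.4
18.3 0.32 [-5.9 -5.5  1.1] 7.4
18.72 0.26 [-5.  -4.8  1.2] 6.2
19.13 0.2 [-4.6 -4.   0.6] 5.4
19.55 0.14 [-4.4 -3.7 -0.7] 5.0
19.97 0.08 [-4.  -3.2 -0.9] 4.4
20.38 0.02 [-2.5 -2.3 -1.5] 2.6
20.77 -0.03 [-0.3 -0.3 -1.1] 0.3
21.96 -0.03 [ 0.1  0.2 -0.4] -0.1
24.2083 [-0.07706621 -0.18408332  0.11232992]
```

View pics/after.png

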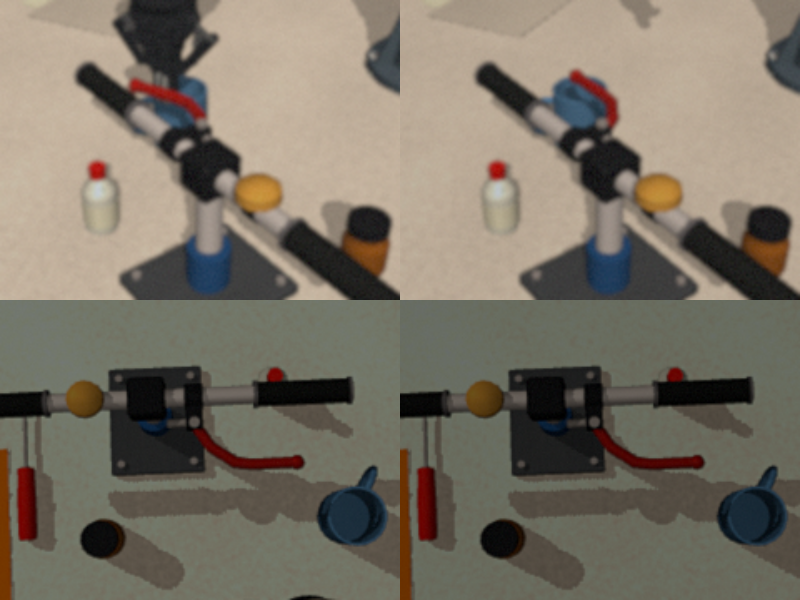

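The top-left crop shows the lever held at its stop by the fingers, clear of the bar. In the bottom crops (after on the left, before on the right) the lever is back out with its ball at (298,462), matching (698,462) before. The mug, jar, paint bottle and screwdriver haven't moved, and the hand is clear.

```bash
python3 -c "
from cell import r
print(r.hand_in(), r.current_t())"
```

```text
the job is handed in; nothing more can be done
the job is handed in; nothing more can be done
```

The brake lever was pressed to its stop, held there for over 2 s at about 15 N, and eased back fully out; the hand is clear, nothing around it moved, and the job is handed in (no verdict was returned).

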